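Sweep the loose jar caps into the cap tray

TASK

The capping of the roast samples is over and three red screw caps are left lying on the bench. Sweep all three along the bench with your fingertips, in through the open front of the green cap tray, until each lies flat and completely inside it, past the front lip. Only push the caps, never lift one, and leave the closed jar that stands among them and all the other things on the bench where they stand.

Things in the scene. Friction and masses are not known exactly. Their poses are not given: they have to be found in the camera images.
- tray: low green sheet-metal tray screwed to the bench, open on one side. Inside 200 mm wide (its x) and 160 mm deep (its y); origin at the centre of that area at bench height, its +y points out of the open front, z up. Walls 3 mm thick and 35 mm high stand on the other three sides: inner faces at x = +-100 mm and y = -80 mm. Its floor is 2 mm above the bench; at the front, from y = 80 to 62 mm, a lip slopes up from the bench to the floor, so that caps slide in
- tray_mouth (a point): middle of the tray's open front, the front edge of its sloping lip, at bench height (80 mm along +y from the tray's origin)
- cap1: loose red ribbed plastic screw cap lying flat on the bench, closed side up: a disc 58 mm in diameter, 18 mm high, 11 to 21 g. Origin at the centre of its underside, z up. It slides when pushed at its rim
- cap2: loose red ribbed plastic screw cap lying flat on the bench, closed side up: a disc 58 mm in diameter, 18 mm high, 11 to 21 g. Origin at the centre of its underside, z up. It slides when pushed at its rim
- cap3: loose red ribbed plastic screw cap lying flat on the bench, closed side up: a disc 58 mm in diameter, 18 mm high, 11 to 21 g. Origin at the centre of its underside, z up. It slides when pushed at its rim
- jar: small glass sample jar of dark beans, closed with the same kind of red cap, that stands among the loose caps: 60 mm in diameter, 66 mm high to the top of its cap, 0.14 kg. Origin at the centre of its underside. To be left alone
- jar_back: another closed sample jar, 60 mm in diameter, 66 mm high, at the far side of the bench. Origin at the centre of its underside. To be left alone
- jar_open: sample jar of beans without its cap, 60 mm in diameter, 62 mm high, at the far side of the bench. Origin at the centre of its underside. To be left alone
- scoop: steel bean scoop with a wooden handle lying at the far side, 70 mm wide (its x), 36 mm high; it reaches from y = -124 mm (handle end) to y = +80 mm of its origin, which is on the bench. To be left alone
- label_roll: roll of white labels lying flat at the far side, 84 mm in diameter, 50 mm high. Origin at the centre of its underside. To be left alone
- bowl: white china cupping bowl at the left, 90 mm across its rim, 55 mm high. Origin at the centre of its underside. To be left alone
There are look-alikes about, which are no part of the job. Leave any grey or purple look-alike of the cap1 alone.

How it is judged (in metres and radians):
At the end, for the whole second after the job is handed in: All three caps lie flat (within 0.15 rad) and still on the tray's floor, between its walls and wholly behind the front edge of its lip (centre at least 27 mm inside that edge); the jars, scoop, label roll and bowl stand within 15 mm of where they began, none tilted over 0.2 rad (y of cap1 in the frame of tray between -0.08 and 0.053 m and x of cap1 in the frame of tray between -0.1 and 0.1 m and z of each of cap1, cap2, cap3 in the frame of tray below 0.008 m and angle between each of cap1, cap2, cap3's own z axis and vertical below 0.15 rad and linear speed of each of cap1, cap2, cap3 below 0.02 m/s and y of cap2 in the frame of tray between -0.08 and 0.053 m and x of cap2 in the frame of tray between -0.1 and 0.1 m and y of cap3 in the frame of tray between -0.08 and 0.053 m and x of cap3 in the frame of tray between -0.1 and 0.1 m and distance of each of jar, jar_back, jar_open, scoop, label_roll, bowl from where it was at the start of the episode below 0.015 m and angle between each of jar, jar_back, jar_open, scoop, label_roll, bowl's own z axis and vertical below 0.2 rad); the robot touches nothing.
It fails at once if a cap was lifted: its underside's centre rose more than 15 mm above the bench (height (world z) of any of cap1, cap2, cap3 above 0.015 m).
It fails at once if a jar, the scoop, the label roll or the bowl was moved by more than 15 mm or tipped by more than 0.2 rad (distance of any of jar, jar_back, jar_open, scoop, label_roll, bowl from where it was at the start of the episode above 0.015 m or angle between any of jar, jar_back, jar_open, scoop, label_roll, bowl's own z axis and vertical above 0.2 rad).
It also fails if it takes over 64 s, if anything falls off the work surface, if the arm or the gripper's body presses on something with over 40 N, if the wrist force passes 120 N, or if a joint passes its speed limit or range.

ROBOT

A 7-joint arm with a two-finger parallel gripper is mounted at the origin on the work surface. World frame = base frame: x ahead of the robot, y to its left, z up, the work surface at z = 0. Lengths are in mm, angles in degrees, forces in N, time in s.
With the tool pointing down it reaches from about 425 to 800 mm from the base axis. Payload 8.3 kg.
Tool frame: the origin (TCP) lies at the centre of the arm's flange, where the gripper is bolted on; the fingertips stand 173 mm ahead of it and the grasp point (between the pads) lies 155 mm ahead of it (arm.grasp_offset is the distance from the TCP to the grasp point, in mm); z points along the fingers, y is the line along which they close (so a half turn about z gives the same grasp; the last joint's range is limited). The gripper opens to 85 mm and grips with 20 to 120 N. Pads are 22 mm wide; open, the fingers measure 114 mm over their backs; the gripper's body (76 mm by 85 mm) begins 54 mm behind the grasp point. The pads swing forward as they close: fully open they stand 13 mm farther back than shut.
Start: joints at [-74.479, 21.967, 0.94, 78.501, -0.361, 79.538, -2.664], TCP at [204.733, 590.509, 404.679] pointing down, gripper open.
Joint ranges: [-169.22, 169.22], [-14.56, 117.87], [-87.37, 89.26], [10.42, 133.3], [-82.24, 262.24], [0.94, 117.77], [-172.7, 172.7]. Speed limits (degrees/s): [136.94, 136.94, 172.46, 172.46, 180, 180, 180].

INTERFACE

Orientations are given as a 3x3 rotation matrix whose columns are the frame's x, y, z axes.
In Python, from workcell import arm gives the robot as it stands.
- The arm moves only by the tool jog_arm, never from a script. Its argument "increments" is a list of rows, each a list of 3 entries, a list of its own where there are three numbers: the shift along the world's x, y, z in cm, then the turn, a rotation vector about the world's x, y, z in rad, then the closure in counts, from 0 (fully open) to 255 (shut). A call has 1 to 20 rows; each row shifts and turns the commanded pose from where the row before left it; what a row does not reach is not made up. A row lasts 1/8 s, in which the tool goes at most 62.5 mm and 10.7 degrees, less where a joint would pass 70% of its speed; a pose out of reach is approached as far as the arm can. A call with a gripper value outside its range is refused whole. The fingers move at their own pace and stop on an object; "force" is the grip in N (left out, the last holds). Time passes only in rows, so rows that do not move let the fingers close. It gives the time, the measured TCP pose, the force, the opening and the grip force at its end, in the units of the state.
- arm.get_obs(): the state, without advancing time (a new reading comes with each control period).
- arm.capture(name): name is "side" or "top" or "wrist"; returns a dict with "pixels" (420x560x3 uint8, blue, green, red), "range_z" (420x560 float32, mm along the optical axis (not along the pixel's ray), 0 where there is no reading), "fov_y" (degrees; the focal length in pixels is half the picture's height over the tangent of half this angle, whatever the lens; pixels are square), "cx", "cy" (the principal point, pixels), "xyz" and "rotation" of the camera in the world. Camera axes: x right, y up, looking along -z (the intrinsics and any distortion apply to the point x, -y, -z); pixel columns grow to the right and rows downward; lengths in mm; the calibration is good to about 2 mm. A picture is of the moment at which its call begins.
- arm.sign_off(): hands the job in; it is judged then, once.
The state is a dict: "clock": time; "qpos": joint angles; "joint_vel": joint speeds; "joint_torque": joint torques, N m; "eef_pos": TCP position; "tool_rot": TCP orientation; "wrist_force": force on the tool from outside, world axes, zero at the start; "torque": the same for the moment, N m; "opening": finger opening in mm; "gripper_force": force on a finger pad.
Only numpy, scipy, OpenCV 4.12 (cv2) and the standard library are available. Lean on these libraries where they do the work, as an engineer would, in place of code of your own. Each camera call takes 0.05 s, during which the arm holds its last target. There are 200 camera calls.

## Working session

There is one attempt and no reset: what is moved stays moved. The work goes in short steps, Python scripts to look and compute and a tool call to move; the robot and the scene stay as the last step left them, time stands still between calls to the robot, and variables do not carry over. Pictures are saved under pics/ and viewed, at most 10 in all, crops included, and the job is handed in when it is done.

Besides the shell and the picture viewer there is one more tool, called after "Emit:" as name(argument=value, ...), one argument or row to a line, values as JSON. jog_arm: Moves the arm, as the interface text tells. Its arguments: {"type":"object","properties":{"increments":{"type":"array"},"force":{"type":"number"}},"required":["increments"]}

```bash
mkdir -p pics
cat > h.py <<'E'
import numpy as np, cv2
from workcell import arm
def cap(n,f=None):
    c=arm.capture(n); c={k:(np.array(v) if k in('pixels','range_z','xyz','rotation') else v) for k,v in c.items()}
    if f: cv2.imwrite('pics/'+f,c['pixels'])
    return c
def rays(c,uv):
    uv=np.atleast_2d(uv).astype(float); f=c['pixels'].shape[0]/2/np.tan(np.radians(c['fov_y']/2))
    d=np.stack([(uv[:,0]-c['cx'])/f,-(uv[:,1]-c['cy'])/f,-np.ones(len(uv))],1)
    return d@c['rotation'].T
def plane(c,uv,z):
    d=rays(c,uv); return c['xyz']+d*((z-c['xyz'][2])/d[:,2])[:,None]
def pts(c,uv):
    uv=np.atleast_2d(uv).astype(int); return c['xyz']+rays(c,uv)*c['range_z'][uv[:,1],uv[:,0]][:,None]
E
python3 - <<'E'
from h import *
for n in('side','top'):
    c=cap(n,n+'0.png'); print(n,{k:c[k] for k in c if k not in('pixels','range_z')})
print(arm.get_obs())
E
```

```text
side {'fov_y': 49.9933908022448, 'cx': 280.48345562476777, 'cy': 211.0025974308293, 'xyz': array([  60.99299255, -731.43617652,  663.36351897]), 'rotation': array([[ 0.85428374,  0.28766306, -0.43295411],
       [-0.51979727,  0.4676654 , -0.71491249],
       [-0.00317625,  0.83578648,  0.54904542]])}
top {'fov_y': 55.54211013572977, 'cx': 278.59206286168086, 'cy': 209.02225602387142, 'xyz': array([414.45497014,  85.29808128, 895.92894573]), 'rotation': array([[ 0.0056097 ,  0.98287576, -0.18418407],
       [-0.9995858 ,  0.01071062,  0.02671151],
       [ 0.02822682,  0.18395794,  0.98252874]])}
{'clock': 0.1, 'qpos': array([-74.47999099,  22.01062684,   0.9396004 ,  78.55513552,
        -0.36088237,  79.53628086,  -2.66437185]), 'joint_vel': array([ 0.01324554, -0.05907385, -0.0449403 , -0.1895362 ,  0.01982082,
        0.06831635,  0.02508461]), 'joint_torque': array([ 4.52605964e-03, -6.29144382e+01,  8.48087166e-01, -3.72759461e+01,
        1.66021613e-02,  1.05874203e-02,  3.21015619e-06]), 'eef_pos': array([204.68323869, 590.3837669 , 403.77788575]), 'tool_rot': array([[-9.44825139e-01,  3.27574679e-01, -5.34483224e-04],
       [ 3.27575114e-01,  9.44823705e-01, -1.64679407e-03],
       [-3.44556186e-05, -1.73101584e-03, -9.99998501e-01]]), 'wrist_force': array([-0.34872101, -1.14550697,  0.43371463]), 'torque': array([-0.01290792, -0.01406531, -0.03989711]), 'gripper_force': 0.0, 'opening': 85.57089079953178}
```

View pics/top0.png

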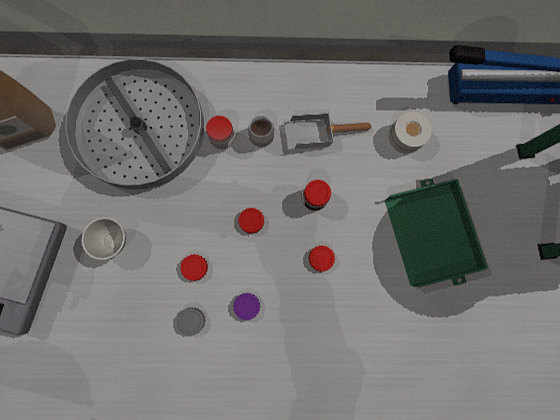

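View pics/side0.png

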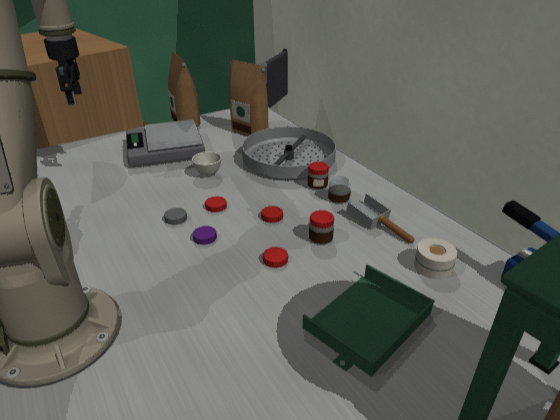

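Top view: red discs at (251,220), (194,267) and (321,258) are the loose caps. The jar is at (317,193), jar_back at (219,128), the purple look-alike at (246,306), the grey one at (189,321) and the tray around (436,232). The side view agrees: caps at (272,214), (216,203) and (275,257), jar at (321,226). A green stand also rises at right. Next I measure them.

Run:
```python
from h import *
for n in('top','side'):
    c=cap(n); hsv=cv2.cvtColor(c['pixels'],cv2.COLOR_BGR2HSV)
    H,S,V=cv2.split(hsv)
    for nm,m in(('red',((H<8)|(H>172))&(S>150)&(V>80)),('purple',(H>125)&(H<160)&(S>100)),('green',(H>55)&(H<95)&(S>90))):
        k,l,st,ce=cv2.connectedComponentsWithStats(m.astype(np.uint8))
        for i in range(1,k):
            if st[i,4]<120: continue
            p=pts(c,ce[i])[0]; print(n,nm,ce[i].round(1),st[i],'depthpt',p.round(0),'z18',plane(c,ce[i],18)[0].round(0))
            if nm=='green' and n=='top' and ce[i][0]<500:
                ys,xs=np.where(l==i); P=pts(c,np.stack([xs,ys],1)); 
                print('z pct',np.percentile(P[:,2],[2,20,50,80,98]))
                hi=P[P[:,2]>25]; lo=P[P[:,2]<8]
                for Q in(hi,lo,P):
                    r=cv2.minAreaRect(Q[:,:2].astype(np.float32)); print(len(Q),r,cv2.boxPoints(r).round(0).tolist())
    if n=='top':
        for u in [(530,150),(550,140),(545,250),(555,210),(540,120),(103,240),(189,321),(190,300),(30,280),(411,133),(317,193),(428,183),(458,280),(520,60)]: print(u,pts(c,u)[0].round(0))
    else:
        for u in [(540,270),(500,350),(440,390),(470,400),(555,330)]: print(u,pts(c,u)[0].round(0))
```

```text
top red [218.7 127.2] [206 116  27  23 465] depthpt [752. 197.  66.] z18 [771. 202.  18.]
top red [317.5 192.3] [304 180  27  26 529] depthpt [608. -19.  67.] z18 [618. -26.  18.]
top red [250.8 220. ] [238 208  26  25 495] depthpt [553. 125.  18.] z18 [553. 123.  18.]
top red [321.5 258. ] [309 246  26  26 507] depthpt [473. -32.  18.] z18 [471. -34.  18.]
top red [193.4 267.1] [180 254  28  27 541] depthpt [449. 247.  16.] z18 [449. 245.  18.]
top purple [246.2 306.2] [233 293  27  27 541] depthpt [367. 130.  17.] z18 [367. 130.  18.]
top green [540.6 141.9] [519 125  41  32 473] depthpt [ 727. -513.   76.] z18 [ 747. -556.   18.]
top green [434.2 233.1] [ 385  179  103  108 6624] depthpt [ 531. -295.   -1.] z18 [ 528. -288.   18.]
z pct [-1.30409474  0.695479    2.20032987  4.33574604 37.8404352 ]
630 ((490.9202880859375, -138.4743194580078), (207.9151611328125, 471.4582214355469), 14.310067176818848) [[332.0, 64.0], [448.0, -393.0], [650.0, -341.0], [533.0, 116.0]]
5682 ((529.0518798828125, -286.4039611816406), (244.86192321777344, 161.18490600585938), 14.742280006408691) [[390.0
[... 1168 characters left out ...]
[463. -42.  17.] z18 [463. -45.  18.]
side purple [204.2 235. ] [193 227  24  17 337] depthpt [361. 125.  14.] z18 [358. 115.  18.]
side green [25.2 15.8] [ 14   0  24  33 574] depthpt [ 220. 1892.  267.] z18 [ 317. 3496.   18.]
side green [174.3  43.7] [   68     0   187   123 13299] depthpt [ 933. 1879.   53.] z18 [ 979. 2011.   18.]
side green [519.3 325.1] [ 458  234  102  186 8002] depthpt [ 470. -570.  280.] z18 [ 749. -460.   18.]
side green [369.4 320.1] [ 303  265  131  110 7486] depthpt [ 529. -291.    1.] z18 [ 517. -303.   18.]
(540, 270) [ 511. -552.  329.]
(500, 350) [ 475. -559.  223.]
(440, 390) [ 528. -472.   -0.]
(470, 400) [ 472. -548.  112.]
(555, 330) [ 474. -602.  301.]
```

Run:
```python
from h import *
c=cap('top'); im=c['pixels']
cv2.imwrite('pics/crop.png',cv2.resize(im[160:340,160:500],None,fx=2.3,fy=2.3,interpolation=cv2.INTER_CUBIC))
v,u=np.mgrid[165:300,375:495]; P=pts(c,np.stack([u.ravel(),v.ravel()],1))
H,S,V=cv2.split(cv2.cvtColor(im,cv2.COLOR_BGR2HSV)); g=((H>55)&(H<95)&(S>90))[165:300,375:495].ravel()
P=P[g]; a=np.radians(14.7); ex=np.array([np.cos(a),np.sin(a)]); ey=np.array([-np.sin(a),np.cos(a)])
q=(P[:,:2]-[529,-286]); X,Y=q@ex,q@ey
print('cols X -130..130; rows Y')
for y in range(-100,110,10):
    r=[]
    for x in range(-130,131,20):
        m=(abs(X-x)<10)&(abs(Y-y)<5); r.append('%4d'%np.percentile(P[m,2],90) if m.sum()>2 else '   .')
    print('%4d'%y,*r)
w=P[(P[:,2]>20)&(P[:,2]<42)]; X,Y=((w[:,:2]-[529,-286])@np.array([ex,ey]).T).T
for n,m in(('x-',(X<-85)&(abs(Y)<60)),('x+',(X>85)&(abs(Y)<60)),('y-',(Y<-60)&(abs(X)<80)),('y+',(Y>60)&(abs(X)<80))):
    print(n,m.sum(), (np.median(X[m]),np.median(Y[m])) if m.any() else '', np.polyfit(*((Y[m],X[m]) if n[0]=='x' else (X[m],Y[m])),1) if m.sum()>5 else '')
```

```text
cols X -130..130; rows Y
-100    .    .    .    .    .    .    .    .    .    .    .    .    .    .
 -90    .    .    .    .    .    .    .    .    .    .    .    .    .    .
 -80    .   36   36   37   36   37   37   37   36   37   36   36   36    .
 -70    .   38    4    3    3    4    3    4    3    4    3   36   38    .
 -60    .   36    3    3    3    3    3    3    4    4    3   23   37    .
 -50    .   37    4    4    3    4    3    4    3    4    5   17   39    .
 -40    3   37    4    3    3    4    4    3    3    4    3   22   36    1
 -30    2   38   10    3    3    4    3    3    3    4    4   35   38    1
 -20    3   36    4    4    3    4    3    3    3    4    4   18   37    3
 -10    .   37    4    3    4    4    3    3    3    3    3   35   37    .
   0    .   38    3    2    3    4    3    3    3    4    3   23   37    .
  10    .   36    5    3    4    3    3    3    3    3    4   35   36    .
  20    .   37    4    3    3    3    4    4    4    4    4   35   38    .
  30    .   37    4    4    3    3    3    4    2    3    3   10   37    .
  40    .   38    4    3    3    3    3    4    4    3    4   35   38    .
  50    .   36    4    3    3    4    3    3    3    3    3    9   37    .
  60    .   36    3    3    3    3    3    3    3    3    3   17   39    .
  70    .   37    3    3    3    3    3    2    4    3    3   22   38    .
  80    .    .    3    1    2    3    2    3    1    2    2    6   34    .
  90    .    .    .    .    .    .    .    .    .    .    .    .    .    .
 100    .    .    .    .    .    .    .    .    .    .    .    .    .    .
x- 105 (np.float64(-100.93822886388283), np.float64(-3.6628563576610937)) [ 5.13155153e-03 -1.00976313e+02]
x+ 126 (np.float64(100.37267742971433), np.float64(-1.7317504751705475)) [2.12945273e-03 1.00401513e+02]
y- 320 (np.float64(-5.175758469785816), np.float64(-78.72530959800619)) [-4.57042532e-03 -7.89210116e+01]
y+ 0
```

View pics/crop.png

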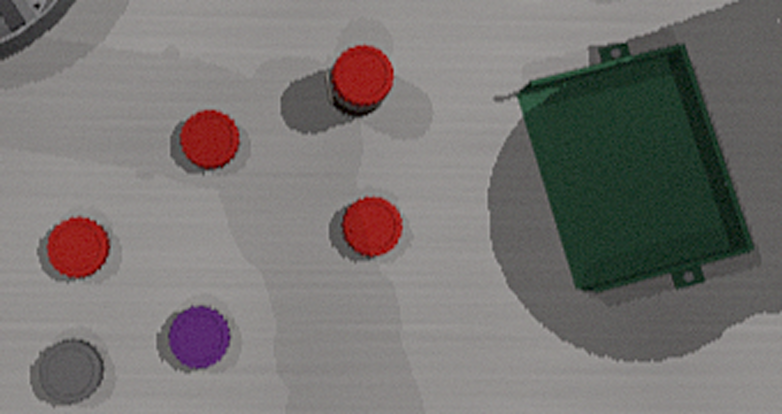

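The crop confirms it. The three loose red caps lie at crop (209,139), (78,247) and (372,226), and the fourth red disc at (362,76) is the jar, with dark glass showing under it. Purple and grey are to be left alone. The tray is at about (529,-285), yaw 14.7°, and its front opens towards +y. I'll push with a two-finger cradle, facing -y.

Emit:
jog_arm(
  increments=[
    [[2.45, -1.9, 0], [0, 0, -0.124], 125],
    [[2.45, -1.9, 0], [0, 0, -0.124], 125],
    [[2.45, -1.9, 0], [0, 0, -0.124], 125],
    [[2.45, -1.9, 0], [0, 0, -0.124], 125],
    [[2.45, -1.9, 0], [0, 0, -0.124], 125],
    [[2.45, -1.9, 0], [0, 0, -0.124], 125],
    [[2.45, -1.9, 0], [0, 0, -0.124], 125],
    [[2.45, -1.9, 0], [0, 0, -0.124], 125],
    [[2.45, -1.9, 0], [0, 0, -0.124], 125],
    [[2.45, -1.9, 0], [0, 0, -0.124], 125],
    [[0.23, -3.5, -1.5], [0, 0, 0], 125],
    [[0.23, -3.5, -1.5], [0, 0, 0], 125],
    [[0.23, -3.5, -1.5], [0, 0, 0], 125],
    [[0.23, -3.5, -1.5], [0, 0, 0], 125],
    [[0.23, -3.5, -1.5], [0, 0, 0], 125],
    [[0.23, -3.5, -1.5], [0, 0, 0], 125],
    [[0.23, -3.5, -1.5], [0, 0, 0], 125],
    [[0.23, -3.5, -1.5], [0, 0, 0], 125],
    [[0.23, -3.5, -1.5], [0, 0, 0], 125],
    [[0.23, -3.5, -1.5], [0, 0, 0], 125],
  ],
  force=20,
)

```text
clock: 2.75
eef_pos: [472.7, 49.5, 254.4]
tool_rot: [[0.003, 1.0, 0.0], [1.0, -0.003, 0.0], [0.0, 0.0, -1.0]]
wrist_force: [-0.4, -0.5, -0.4]
opening: 43.6
gripper_force: 0.0
```

Run:
```python
from h import *
c=cap('side'); v,u=np.mgrid[0:420,0:560]; P=pts(c,np.stack([u.ravel(),v.ravel()],1))
m=(abs(P[:,0]-473)<50)&(abs(P[:,1]-49)<25)&(P[:,2]>40)&(P[:,2]<140); Q=P[m]
print(m.sum(),np.percentile(Q[:,2],[0,1,5,20]))
t=Q[Q[:,2]<105]; 
for s in(t[t[:,0]<473],t[t[:,0]>473]): print(len(s),s.min(0).round(),s.max(0).round())
w=cap('wrist','w0.png'); print(w['xyz'],w['rotation'].round(2))
H,S,V=cv2.split(cv2.cvtColor(w['pixels'],cv2.COLOR_BGR2HSV))
k,l,st,ce=cv2.connectedComponentsWithStats((((H<8)|(H>172))&(S>150)&(V>60)).astype(np.uint8))
for i in range(1,k):
    if st[i,4]>300: print(st[i],plane(w,ce[i],18)[0].round(),pts(w,ce[i])[0].round())
```

```text
411 [79.77635565 83.14328528 88.36203811 98.46615092]
60 [434.  36.  82.] [449.  56. 105.]
65 [491.  34.  80.] [506.  58. 104.]
[472.0482344  113.8018814  223.13033111] [[ 1.    0.01  0.  ]
 [-0.01  0.96  0.28]
 [-0.   -0.28  0.96]]
[ 372   26  113  115 9824] [551. 123.  18.] [551. 123.  18.]
[ 229  294   89   88 5972] [469. -30.  18.] [468. -30.  19.]
[ 501  314   59   69 2151] [638. -35.  18.] [596.   2.  69.]
```

View pics/w0.png

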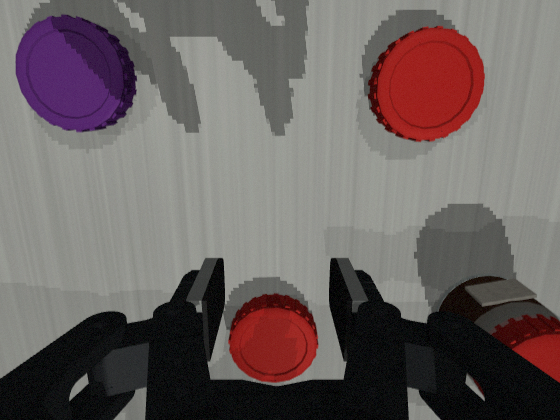

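The wrist view shows the near cap at (273,338), centred between the fingers. Cap B is at (430,83), purple at (75,73) and the jar at lower right. Tip offset is about 172 mm, so I go down and push.

Emit:
jog_arm(
  increments=[
    [[-0.1, 0, -1.9], [0, 0, 0], 125],
    [[0, 0, -1.9], [0, 0, 0], 125],
    [[0, 0, -1.9], [0, 0, 0], 125],
    [[0, 0, -1.8], [0, 0, 0], 125],
    [[0, -1.2, 0], [0, 0, 0], 125],
    [[0, -1.2, 0], [0, 0, 0], 125],
    [[0, -1.2, 0], [0, 0, 0], 125],
    [[0, -1.2, 0], [0, 0, 0], 125],
    [[0.07, -1.2, 0], [0, 0, 0], 125],
    [[0.07, -1.2, 0], [0, 0, 0], 125],
    [[0.07, -1.2, 0], [0, 0, 0], 125],
    [[0.07, -1.2, 0], [0, 0, 0], 125],
    [[0.07, -1.2, 0], [0, 0, 0], 125],
    [[0.07, -1.2, 0], [0, 0, 0], 125],
    [[0.07, -1.2, 0], [0, 0, 0], 125],
    [[0.07, -1.2, 0], [0, 0, 0], 125],
    [[0.07, -1.2, 0], [0, 0, 0], 125],
    [[0.07, -1.2, 0], [0, 0, 0], 125],
    [[0.07, -1.2, 0], [0, 0, 0], 125],
    [[0.07, -1.2, 0], [0, 0, 0], 125],
  ],
)

```text
clock: 5.35
eef_pos: [480.2, -142.3, 179.7]
tool_rot: [[0.003, 1.0, -0.0], [1.0, -0.003, 0.0], [0.0, -0.0, -1.0]]
wrist_force: [0.2, 0.1, 0.0]
opening: 43.8
gripper_force: 0.2
```

```bash
cat >> h.py <<'E'
def red(n,f=None):
    c=cap(n,f); H,S,V=cv2.split(cv2.cvtColor(c['pixels'],cv2.COLOR_BGR2HSV))
    k,l,st,ce=cv2.connectedComponentsWithStats((((H<8)|(H>172))&(S>150)&(V>50)).astype(np.uint8))
    a=np.radians(14.7); R=np.array([[np.cos(a),np.sin(a)],[-np.sin(a),np.cos(a)]])
    for i in range(1,k):
        if st[i,4]>60: 
            p=pts(c,ce[i])[0]; print(n,st[i],p.round(),'tray',(R@(p[:2]-[529.3,-284.5])).round())
E
python3 -c "
from h import *
red('top');red('side','s1.png')"
```

```text
top [206 116  26  23 462] [752. 197.  65.] tray [338. 409.]
top [304 180  27  26 546] [608. -19.  66.] tray [143. 236.]
top [239 208  25  25 499] [554. 125.  17.] tray [127. 390.]
top [181 254  27  27 543] [449. 246.  18.] tray [ 57. 534.]
side [205 197  21  15 261] [442. 238.  15.] tray [ 48. 528.]
side [261 207  22  16 282] [544. 114.  15.] tray [115. 381.]
side [327 213   7  15  71] [612. -46.  65.] tray [140. 210.]
side [300 279  28  25 541] [ 472. -181.   17.] tray [-29. 115.]
```

View pics/s1.png

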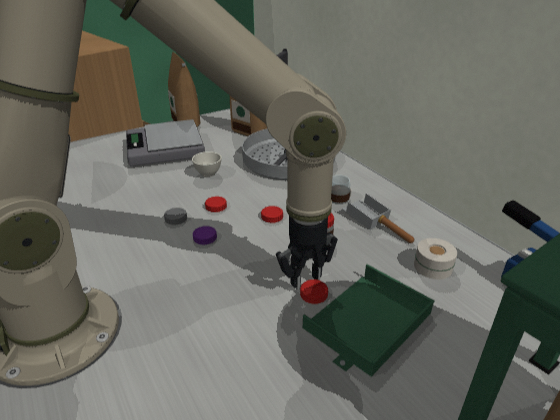

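The side view shows the first cap cradled between the fingertips at (314,291), just ahead of the tray mouth. I push on.

Emit:
jog_arm(
  increments=[
    [[0.07, -1.2, 0], [0, 0, 0], 125],
    [[0.07, -1.2, 0], [0, 0, 0], 125],
    [[0.07, -1.2, 0], [0, 0, 0], 125],
    [[0.07, -1.2, 0], [0, 0, 0], 125],
    [[0.07, -1.2, 0], [0, 0, 0], 125],
    [[0.07, -1.2, 0], [0, 0, 0], 125],
    [[0.07, -1.2, 0], [0, 0, 0], 125],
    [[0.07, -1.2, 0], [0, 0, 0], 125],
    [[0.07, -1.2, 0], [0, 0, 0], 125],
    [[0.07, -1.2, 0], [0, 0, 0], 125],
    [[0.07, -1.2, 0], [0, 0, 0], 125],
    [[0.07, -1.0, 0], [0, 0, 0], 125],
    [[0, -0.5, 0], [0, 0, 0], 125],
    [[0, 1.0, 0], [0, 0, 0], 125],
    [[0, 2.0, 0], [0, 0, 0], 125],
    [[0, 2.0, 2.0], [0, 0, 0], 125],
    [[0, 2.0, 3.0], [0, 0, 0], 125],
    [[0, 2.0, 3.0], [0, 0, 0], 125],
    [[0, 2.0, 2.0], [0, 0, 0], 125],
  ],
)

```text
clock: 7.82
eef_pos: [488.7, -176.7, 281.0]
tool_rot: [[0.002, 1.0, 0.001], [1.0, -0.002, 0.001], [0.001, 0.001, -1.0]]
wrist_force: [-0.4, -0.3, -0.2]
opening: 43.4
gripper_force: 0.0
```

```bash
python3 -c "
from h import *
red('top');red('side')"
```

```text
top [206 116  26  23 457] [752. 197.  64.] tray [338. 409.]
top [304 180  27  26 547] [608. -19.  67.] tray [143. 237.]
top [238 208  26  25 499] [554. 125.  15.] tray [128. 390.]
top [181 255  27  26 541] [449. 247.  17.] tray [ 57. 534.]
side [205 197  21  15 261] [443. 241.  13.] tray [ 50. 530.]
side [261 207  22  16 282] [544. 114.  15.] tray [116. 382.]
side [347 321  32  30 756] [ 480. -326.   20.] tray [-58. -27.]
```

Emit:
jog_arm(
  increments=[
    [[0.7, 4.08, 0], [0, 0, 0], 125],
    [[0.7, 4.08, 0], [0, 0, 0], 125],
    [[0.7, 4.08, 0], [0, 0, 0], 125],
    [[0.7, 4.08, 0], [0, 0, 0], 125],
    [[0.7, 4.08, 0], [0, 0, 0], 125],
    [[0.7, 4.08, 0], [0, 0, 0], 125],
    [[0.7, 4.08, 0], [0, 0, 0], 125],
    [[0.7, 4.08, 0], [0, 0, 0], 125],
    [[0.7, 4.08, 0], [0, 0, 0], 125],
    [[0, 0, -2], [0, 0, 0], 125],
    [[0, 0, -2], [0, 0, 0], 125],
    [[0, 0, -2], [0, 0, 0], 125],
    [[0, 0, -2], [0, 0, 0], 125],
    [[0, 0, -2], [0, 0, 0], 125],
    [[0, 0, 0], [0, 0, 0], 125],
  ],
)

```text
clock: 9.8
eef_pos: [550.3, 188.4, 177.4]
tool_rot: [[0.003, 1.0, -0.004], [1.0, -0.003, -0.002], [-0.002, -0.004, -1.0]]
wrist_force: [0.0, 0.1, 0.4]
opening: 43.8
gripper_force: 0.0
```

```bash
python3 -c "
from h import *
red('wrist')"
```

```text
wrist [    0    57    88   163 10294] [466. 246.  19.] tray [ 74. 529.]
wrist [ 231  349  105   37 2595] [551. 151.  15.] tray [132. 416.]
```

Emit:
jog_arm(
  increments=[
    [[0, -1.2, 0.1], [0, 0, 0], 125],
    [[0, -1.2, 0], [0, 0, 0], 125],
    [[0, -1.2, 0], [0, 0, 0], 125],
    [[-0.32, -1.2, 0], [0, 0, 0], 125],
    [[-0.32, -1.2, 0], [0, 0, 0], 125],
    [[-0.32, -1.2, 0], [0, 0, 0], 125],
    [[-0.32, -1.2, 0], [0, 0, 0], 125],
    [[-0.32, -1.2, 0], [0, 0, 0], 125],
    [[-0.32, -1.2, 0], [0, 0, 0], 125],
    [[-0.32, -1.2, 0], [0, 0, 0], 125],
    [[-0.32, -1.2, 0], [0, 0, 0], 125],
    [[-0.32, -1.2, 0], [0, 0, 0], 125],
    [[-0.32, -1.2, 0], [0, 0, 0], 125],
    [[-0.32, -1.2, 0], [0, 0, 0], 125],
    [[-0.32, -1.2, 0], [0, 0, 0], 125],
    [[0, -1.2, 0], [0, 0, 0], 125],
    [[0, -1.2, 0], [0, 0, 0], 125],
  ],
)

```text
clock: 11.98
eef_pos: [513.2, -16.1, 180.7]
tool_rot: [[0.003, 1.0, -0.0], [1.0, -0.003, 0.0], [0.0, -0.0, -1.0]]
wrist_force: [0.1, -0.5, -0.4]
opening: 43.3
gripper_force: 0.1
```

```bash
python3 -c "
from h import *
red('top');red('side','s2.png')"
```

```text
top [206 116  26  23 457] [752. 197.  65.] tray [337. 409.]
top [434 237  28  27 570] [ 490. -314.   17.] tray [-45. -19.]
top [181 254  27  27 541] [449. 247.  15.] tray [ 57. 534.]
side [308 162  21  13 216] [740. 184.  64.] tray [323. 399.]
side [205 197  21  15 265] [444. 242.  13.] tray [ 51. 531.]
side [311 211  23  18 331] [599. -31.  64.] tray [132. 227.]
side [282 243  25  21 406] [506. -55.  16.] tray [ 36. 228.]
side [347 321  32  30 755] [ 483. -323.   16.] tray [-54. -25.]
```

Emit:
jog_arm(
  increments=[
    [[0.31, -1.2, -0.1], [0, 0, 0], 125],
    [[0.31, -1.2, 0], [0, 0, 0], 125],
    [[0.31, -1.2, 0], [0, 0, 0], 125],
    [[0.31, -1.2, 0], [0, 0, 0], 125],
    [[0.31, -1.2, 0], [0, 0, 0], 125],
    [[0.31, -1.2, 0], [0, 0, 0], 125],
    [[0.31, -1.2, 0], [0, 0, 0], 125],
    [[0.31, -1.2, 0], [0, 0, 0], 125],
    [[0.31, -1.2, 0], [0, 0, 0], 125],
    [[0.31, -1.2, 0], [0, 0, 0], 125],
    [[0.31, -1.2, 0], [0, 0, 0], 125],
    [[0.31, -1.2, 0], [0, 0, 0], 125],
    [[0.31, -1.2, 0], [0, 0, 0], 125],
    [[0.31, -1.2, 0], [0, 0, 0], 125],
    [[0.31, -1.2, 0], [0, 0, 0], 125],
    [[0.31, -1.2, 0], [0, 0, 0], 125],
    [[0.31, -1.2, 0], [0, 0, 0], 125],
    [[0.31, -1.2, 0], [0, 0, 0], 125],
    [[0.31, -1.2, 0], [0, 0, 0], 125],
    [[0.31, -1.2, 0], [0, 0, 0], 125],
  ],
)

```text
clock: 14.58
eef_pos: [575.3, -256.1, 179.7]
tool_rot: [[0.003, 1.0, -0.0], [1.0, -0.003, 0.0], [0.0, -0.0, -1.0]]
wrist_force: [0.0, -0.3, 0.3]
opening: 43.6
gripper_force: 0.1
```

Emit:
jog_arm(
  increments=[
    [[0.31, -1.2, 0], [0, 0, 0], 125],
    [[0.2, -0.8, 0], [0, 0, 0], 125],
    [[0, 0, 0], [0, 0, 0], 125],
    [[-0.3, 1.2, 0], [0, 0, 0], 125],
    [[-0.5, 2.0, 0], [0, 0, 0], 125],
    [[-0.5, 2.0, 2.0], [0, 0, 0], 125],
    [[-0.5, 2.0, 3.0], [0, 0, 0], 125],
    [[-0.5, 2.0, 3.0], [0, 0, 0], 125],
    [[-0.5, 2.0, 2.0], [0, 0, 0], 125],
  ],
)

```text
clock: 15.7
eef_pos: [552.0, -161.1, 281.1]
tool_rot: [[0.001, 1.0, 0.001], [1.0, -0.001, 0.001], [0.001, 0.001, -1.0]]
wrist_force: [0.4, -0.4, -0.8]
opening: 43.7
gripper_force: 0.0
```

```bash
python3 -c "
from h import *
red('top');red('side')"
```

```text
top [206 116  26  23 458] [753. 197.  63.] tray [338. 409.]
top [304 180  27  26 548] [608. -19.  67.] tray [143. 237.]
top [181 255  27  26 541] [449. 246.  19.] tray [ 57. 534.]
side [308 162  19  13 205] [738. 185.  64.] tray [321. 401.]
side [205 197  22  15 266] [442. 238.  15.] tray [ 48. 528.]
side [310 211  13  17 100] [580. -27.  65.] tray [114. 237.]
side [380 299  30  27 659] [ 573. -311.   17.] tray [ 35. -37.]
side [347 321  32  30 760] [ 482. -324.   18.] tray [-56. -26.]
```

Emit:
jog_arm(
  increments=[
    [[-0.94, 4.33, 0], [0, 0, 0], 125],
    [[-0.94, 4.33, 0], [0, 0, 0], 125],
    [[-0.94, 4.33, 0], [0, 0, 0], 125],
    [[-0.94, 4.33, 0], [0, 0, 0], 125],
    [[-0.94, 4.33, 0], [0, 0, 0], 125],
    [[-0.94, 4.33, 0], [0, 0, 0], 125],
    [[-0.94, 4.33, 0], [0, 0, 0], 125],
    [[-0.94, 4.33, 0], [0, 0, 0], 125],
    [[-0.94, 4.33, 0], [0, 0, 0], 125],
    [[-0.94, 4.33, 0], [0, 0, 0], 125],
    [[-0.94, 4.33, 0], [0, 0, 0], 125],
    [[0, 0, -2], [0, 0, 0], 125],
    [[0, 0, -2], [0, 0, 0], 125],
    [[0, 0, -2], [0, 0, 0], 125],
    [[0, 0, -2], [0, 0, 0], 125],
    [[0, 0, -2], [0, 0, 0], 125],
    [[0, 0, 0], [0, 0, 0], 125],
  ],
)

```text
clock: 17.92
eef_pos: [447.6, 312.4, 177.6]
tool_rot: [[0.003, 1.0, -0.003], [1.0, -0.003, -0.003], [-0.003, -0.003, -1.0]]
wrist_force: [-0.5, 0.1, 0.5]
opening: 43.6
gripper_force: 0.0
```

```bash
python3 -c "
from h import *
red('wrist')"
```

```text
wrist [ 224  349  110   37 2549] [447. 274.  15.] tray [ 62. 561.]
```

Emit:
jog_arm(
  increments=[
    [[0, -1.2, 0.1], [0, 0, 0], 125],
    [[0, -1.2, 0], [0, 0, 0], 125],
    [[0, -1.2, 0], [0, 0, 0], 125],
    [[0.165, -1.2, 0], [0, 0, 0], 125],
    [[0.165, -1.2, 0], [0, 0, 0], 125],
    [[0.165, -1.2, 0], [0, 0, 0], 125],
    [[0.165, -1.2, 0], [0, 0, 0], 125],
    [[0.165, -1.2, 0], [0, 0, 0], 125],
    [[0.165, -1.2, 0], [0, 0, 0], 125],
    [[0.165, -1.2, 0], [0, 0, 0], 125],
    [[0.165, -1.2, 0], [0, 0, 0], 125],
    [[0.165, -1.2, 0], [0, 0, 0], 125],
    [[0.165, -1.2, 0], [0, 0, 0], 125],
    [[0.165, -1.2, 0], [0, 0, 0], 125],
    [[0.165, -1.2, 0], [0, 0, 0], 125],
    [[0.165, -1.2, 0], [0, 0, 0], 125],
    [[0.165, -1.2, 0], [0, 0, 0], 125],
    [[0.165, -1.2, 0], [0, 0, 0], 125],
    [[0.165, -1.2, 0], [0, 0, 0], 125],
    [[0.165, -1.2, 0], [0, 0, 0], 125],
  ],
)

```text
clock: 20.48
eef_pos: [477.0, 72.2, 180.7]
tool_rot: [[0.003, 1.0, -0.0], [1.0, -0.003, 0.0], [0.0, -0.0, -1.0]]
wrist_force: [0.4, 0.0, 1.0]
opening: 43.5
gripper_force: 0.1
```

```bash
python3 -c "
from h import *
red('side')"
```

```text
side [308 162  21  13 220] [739. 187.  63.] tray [322. 402.]
side [310 211  24  18 348] [599. -29.  62.] tray [132. 230.]
side [250 229  23  19 356] [471.  37.  14.] tray [ 26. 326.]
side [380 299  30  27 657] [ 573. -312.   17.] tray [ 35. -37.]
side [347 321  32  30 753] [ 483. -323.   16.] tray [-54. -25.]
```

Emit:
jog_arm(
  increments=[
    [[0.16, -1.2, -0.1], [0, 0, 0], 125],
    [[0.16, -1.2, 0], [0, 0, 0], 125],
    [[0.16, -1.2, 0], [0, 0, 0], 125],
    [[0.16, -1.2, 0], [0, 0, 0], 125],
    [[0.16, -1.2, 0], [0, 0, 0], 125],
    [[0.16, -1.2, 0], [0, 0, 0], 125],
    [[0.16, -1.2, 0], [0, 0, 0], 125],
    [[0.16, -1.2, 0], [0, 0, 0], 125],
    [[0.16, -1.2, 0], [0, 0, 0], 125],
    [[0.16, -1.2, 0], [0, 0, 0], 125],
    [[0.16, -1.2, 0], [0, 0, 0], 125],
    [[0.16, -1.2, 0], [0, 0, 0], 125],
    [[0.16, -1.2, 0], [0, 0, 0], 125],
    [[0.16, -1.2, 0], [0, 0, 0], 125],
    [[0.16, -1.2, 0], [0, 0, 0], 125],
    [[0.16, -1.2, 0], [0, 0, 0], 125],
    [[0.16, -1.2, 0], [0, 0, 0], 125],
    [[0.16, -1.2, 0], [0, 0, 0], 125],
    [[0.16, -1.2, 0], [0, 0, 0], 125],
    [[0.16, -1.2, 0], [0, 0, 0], 125],
  ],
)

```text
clock: 23.02
eef_pos: [509.0, -167.8, 179.7]
tool_rot: [[0.003, 1.0, -0.0], [1.0, -0.003, 0.0], [0.0, -0.0, -1.0]]
wrist_force: [0.6, 1.3, -0.6]
opening: 43.7
gripper_force: 0.2
```

Emit:
jog_arm(
  increments=[
    [[0.16, -1.2, 0], [0, 0, 0], 125],
    [[0.16, -1.2, 0], [0, 0, 0], 125],
    [[0.16, -1.2, 0], [0, 0, 0], 125],
    [[0.16, -1.2, 0], [0, 0, 0], 125],
    [[0.16, -1.0, 0], [0, 0, 0], 125],
    [[0, -0.2, 0], [0, 0, 0], 125],
    [[0, 0, 0], [0, 0, 0], 125],
    [[-0.2, 1.2, 0], [0, 0, 0], 125],
    [[-0.3, 2.0, 0], [0, 0, 0], 125],
    [[-0.3, 2.0, 2.0], [0, 0, 0], 125],
    [[-0.3, 2.0, 3.0], [0, 0, 0], 125],
    [[-0.3, 2.0, 3.0], [0, 0, 0], 125],
    [[-0.3, 4.0, 3.0], [0, 0, 0], 125],
    [[-0.3, 5.0, 2.0], [0, 0, 0], 125],
    [[0, 5.0, 0], [0, 0, 0], 125],
    [[0, 5.0, 0], [0, 0, 0], 125],
    [[0, 5.0, 0], [0, 0, 0], 125],
    [[0, 0, 0], [0, 0, 0], 125],
  ],
)

```text
clock: 25.28
eef_pos: [495.2, 111.4, 309.4]
tool_rot: [[-0.007, 1.0, -0.001], [1.0, 0.007, 0.002], [0.002, -0.001, -1.0]]
wrist_force: [0.2, -0.5, 0.6]
opening: 43.7
gripper_force: 0.0
```

```bash
python3 -c "
from h import *
red('top','t3.png');red('side')"
```

```text
top [206 116  26  24 471] [753. 197.  61.] tray [339. 409.]
top [304 180  27  27 544] [608. -19.  67.] tray [143. 237.]
top [426 197  28  26 543] [ 583. -302.   19.] tray [ 47. -30.]
top [406 224  28  27 556] [ 519. -253.   17.] tray [-2. 33.]
top [434 237  28  27 572] [ 490. -312.   23.] tray [-45. -16.]
side [308 162  21  13 220] [737. 184.  64.] tray [320. 400.]
side [310 211  24  18 347] [598. -30.  63.] tray [131. 229.]
side [ 339  296   40   55 1389] [ 495. -297.   17.] tray [-36.  -3.]
side [380 299  30  27 656] [ 571. -313.   20.] tray [ 33. -38.]
```

View pics/t3.png

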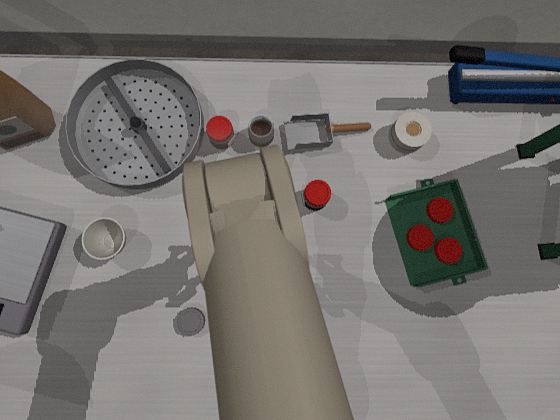

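All three caps, at (440,209), (420,237) and (449,250), lie inside the tray at tray y of about -30, 33 and -16, within the 53 mm limit. The jar and the other items are unmoved and the arm is clear.

```bash
python3 -c "
from workcell import arm
print(arm.sign_off())"
```

```text
the job is handed in; nothing more can be done
None
```

I swept all three red caps into the green tray without lifting any and handed the job in at about 25 s. The last pictures show each cap at least 20 mm inside the limit and the jars and other items where they began; the hand-in returned no verdict.

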